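Trace the touch-test line on the canteen till

TASK

Run the touch test of the till on the serving counter: with the fingers closed and pointing down, lightly slide the fingertips over the screen along the blue line, from the green dot through every white dot in turn to the red dot, keeping on the line and never pressing hard or touching the screen elsewhere. Then press the green key on the console to save, and move clear. Nothing is to be picked up: do not shift the console, press the red key or disturb the bottle, cup, box and bun around it.

Things in the scene. Friction and masses are not known exactly. Their poses are not given: they have to be found in the camera images.
- console: Grey till console flat on the counter, loose, heavy (about 2.6 kg), 210 (its x, away from the robot at yaw 0) x 360 (its y, left) x 28 mm high. Origin: centre of its underside, z up. Centred on it a dark touch screen, 190 x 230 mm, its top 40 mm above the counter, shows a light blue U-shaped line: from (-40, 60) mm in console x, y straight to (-40, -60), (40, -60) and (40, 60).
- screen (a joint): How far the sprung touch screen is pushed down, m: 0 untouched, 0.009 at its stop. It sinks level wherever touched: 0.5 N starts it, then 1.5 N per mm, so 2 to 4 mm down is a light touch. Beyond 0.007 (11 N) is too hard; a touch registers from 0.0006.
- green_key (a joint): How far the green key is pressed, in m: 0 up, 0.006 fully down (5 N, springs back); it counts as pressed beyond 0.004.
- red_key (a joint): How far the red (cancel) key is pressed, in m: 0 up, 0.006 down. Must not be pressed.
- green_key_top (a point): Centre of the top face of the green key, 28 mm across, 150 mm right (-y) of the console's centre; it is pressed straight down.
- red_key_top (a point): Centre of the top face of the red cancel key, 28 mm across, 70 mm beyond the green key.
- mark1 (a point): Dot 1 of 9 on the top face of the touch screen (moves down with it): near left end of the line: the big green start dot, 20 mm across; all dots lie 40 mm apart on the blue line (6 mm wide), those between the ends are white, 11 mm across.
- mark2 (a point): Dot 2 of 9 on the top face of the touch screen (moves down with it): 40 mm on from mark1 along the near leg.
- mark3 (a point): Dot 3 of 9 on the top face of the touch screen (moves down with it): 40 mm on from mark2 along the near leg.
- mark4 (a point): Dot 4 of 9 on the top face of the touch screen (moves down with it): near right corner of the line, end of the near leg.
- mark5 (a point): Dot 5 of 9 on the top face of the touch screen (moves down with it): half-way along the right-hand cross piece.
- mark6 (a point): Dot 6 of 9 on the top face of the touch screen (moves down with it): far right corner of the line, start of the far leg.
- mark7 (a point): Dot 7 of 9 on the top face of the touch screen (moves down with it): 40 mm on from mark6 along the far leg, going left.
- mark8 (a point): Dot 8 of 9 on the top face of the touch screen (moves down with it): 40 mm on from mark7.
- mark9 (a point): Dot 9 of 9 on the top face of the touch screen (moves down with it): far left end of the line: the big red end dot, 20 mm across.
- sauce_bottle: Bystander: amber sauce bottle with red cap, 60 mm across, 170 mm tall, standing left of the console; origin at the centre of its base.
- cup: Bystander: white cup, 72 mm across the rim, 85 mm tall, standing right of the console; origin at the centre of its base.
- bag_box: Bystander: open lilac box, 70 x 60 mm, 60 mm tall, beyond the console; origin at the centre of its base.
- bun: Bystander: brown bun, 84 mm across, 40 mm high, beyond the console; origin at the centre of its base.

How it is judged:
By the outcome, as a careful person would: the job done as asked, in the order asked, and still so for the second after the job is handed in, with the robot touching nothing.
It also fails if it takes over 58 s, if anything falls off the work surface, if the arm or the gripper's body presses on something with over 40 N, if the wrist force passes 120 N, or if a joint passes its speed limit or range.

ROBOT

A 6-joint arm with a two-finger parallel gripper is mounted at the origin on the work surface. World frame = base frame: x ahead of the robot, y to its left, z up, the work surface at z = 0. Lengths are in m, angles in rad, forces in N, time in s.
With the tool pointing down it reaches from about 0.35 to 0.85 m from the base axis. Payload 8.1 kg.
Tool frame: the origin (TCP) lies on the mounting face of the last link; the fingertips stand 186 mm ahead of it and the grasp point (between the pads) lies 167 mm ahead of it (grip_point_offset is the distance from the TCP to the grasp point, in m); z points along the fingers, y is the direction in which the jaws open and shut (so a half turn about z gives the same grasp; the last joint's range is limited). The gripper opens to 93 mm and grips with 3 to 60 N. Pads are 15 mm wide; open, the fingers measure 128 mm over their backs; the gripper's body (75 mm by 188 mm) begins 65 mm behind the grasp point.
Start: joints at [-1.301, 0.13, 1.488, -0, 1.523, -0.085], TCP at [0.208, -0.563, 0.405] pointing down, gripper open.
Joint ranges: [-2.96, 2.96], [-0.89, 2.26], [0.02, 2.5], [-1.34, 4.48], [0, 2.73], [-2.66, 2.66]. Speed limits (rad/s): [2.39, 2.39, 2.79, 3.14, 3.14, 3.14].

INTERFACE

Orientations are given as a rotation vector (axis times angle).
In Python, from plant import read_state, read_camera, close_job, grip_point_offset gives the robot as it stands.
- The arm moves only by the shell command python3 -m creep 'ROWS' [OPENING] [FORCE]. ROWS is JSON, a list of rows, each a list of 2 entries, a list of its own where there are three numbers: the shift along the tool's x, y, z in cm, then the turn, a rotation vector about the tool's x, y, z in degrees. In form: [[[tx, ty, tz], [rx, ry, rz]], ...]. A call has 1 to 12 rows; each row shifts and turns the commanded pose from where the row before left it, along the tool's axes as they then stand; what a row does not reach is not made up. A row lasts 1/12 s, in which the tool goes at most 41.7 mm and 7.16 degrees, less where a joint would pass 70% of its speed; a pose out of reach is approached as far as the arm can. A call is refused whole if a number of a shift passes 4.17 or a number of a turn 7.16, either way. A call with a gripper value outside its range is refused whole. OPENING is the opening in per cent of the stroke, from 0 (shut) to 100 (fully open), set as the call begins (- or left out, the last holds). The fingers move at their own pace and stop on an object; FORCE is the grip in N (left out, the last holds). Time passes only in rows, so rows that do not move let the fingers close. It gives the time, the measured TCP pose, the force and the opening at its end, in the units of the state.
- read_state(): the state, without advancing time (a new reading comes with each control period).
- read_camera(name): name is "scene" or "top" or "wrist"; returns a dict with "img" (420x560x3 uint8, red, green, blue), "K" (3x3 intrinsics, pixels), "T" (4x4, takes a point from camera to world coordinates). Camera axes: x right, y down, z forward; pixel columns grow to the right and rows downward; lengths in m; the calibration is good to about 2 mm. A picture is of the moment at which its call begins. There is no depth.
- close_job(): hands the job in, once; it reports no verdict.
The state is a dict: "t": time; "q": joint angles; "dq": joint speeds; "joint_torque": joint torques, N m; "tool_pos": TCP position; "orientation": TCP orientation; "force": force on the tool from outside, world axes, zero at the start; "wrist_torque": the same for the moment, N m; "opening": finger opening in m.
Only numpy, scipy, OpenCV 4.12 (cv2) and the standard library are available. Lean on these libraries where they do the work, as an engineer would, in place of code of your own. Each camera call takes 0.05 s, during which the arm holds its last target.

## Working session

There is one attempt and no reset: what is moved stays moved. The work goes in short steps, Python scripts to look and compute and a shell command to move; the robot and the scene stay as the last step left them, time stands still between calls to the robot, and variables do not carry over. Pictures are saved under pics/ and viewed, and the job is handed in when it is done.

```bash
ls; mkdir -p pics; python3 - <<'E'
from plant import *
import cv2,json
s=read_state();print(s); print(grip_point_offset)
for n in("top","scene"):
    c=read_camera(n);cv2.imwrite(f"pics/{n}0.png",c["img"][:,:,::-1]);print(n,c["K"],c["T"])
E
```

```text
pics
{'t': 0.0, 'q': array([-1.30138145e+00,  1.31166966e-01,  1.48929447e+00,  2.01050144e-05,
        1.52298413e+00, -8.54189311e-02]), 'dq': array([-0.00108693,  0.00021965,  0.0002492 ,  0.00069481,  0.00039309,
       -0.00043708]), 'joint_torque': array([ 2.47090685e-05, -5.59853911e+01, -4.91754520e+01,  7.66849425e-02,
        3.56963393e-02, -1.10127014e-04]), 'tool_pos': array([ 0.2084131 , -0.56239455,  0.40367532]), 'orientation': array([-3.09046097e+00, -5.54124719e-01,  2.35838001e-04]), 'force': array([-0.30941799, -0.05109359, -0.27646773]), 'wrist_torque': array([ 0.03626262,  0.01270261, -0.022023  ]), 'opening': 0.09327157182913108}
0.1673
top [[396.04154827   0.         284.89650014]
 [  0.         396.04154827 211.93354228]
 [  0.           0.           1.        ]] [[-0.02838478 -0.99343647  0.11080744  0.48862724]
 [-0.99956756  0.02906075  0.00448986  0.02793912]
 [-0.00768054 -0.11063207 -0.99383175  1.06040698]
 [ 0.          0.          0.          1.        ]]
scene [[458.83357042   0.         281.32083463]
 [  0.         458.83357042 213.82087224]
 [  0.           0.           1.        ]] [[-0.1802116   0.61281334 -0.76940469  1.5032935 ]
 [ 0.98354567  0.12237672 -0.13289788  0.2180985 ]
 [ 0.01271563 -0.7806944  -0.62478362  0.79799564]
 [ 0.          0.          0.          1.        ]]
```

View pics/top0.png

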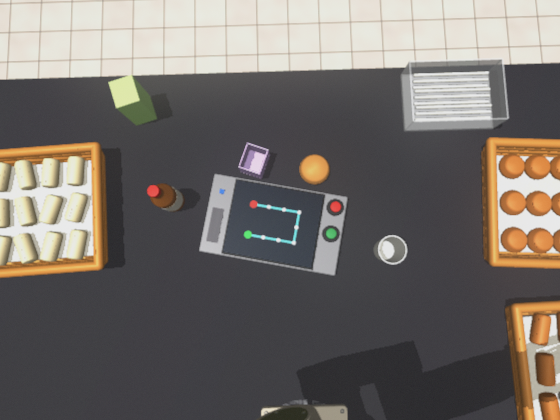

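View pics/scene0.png

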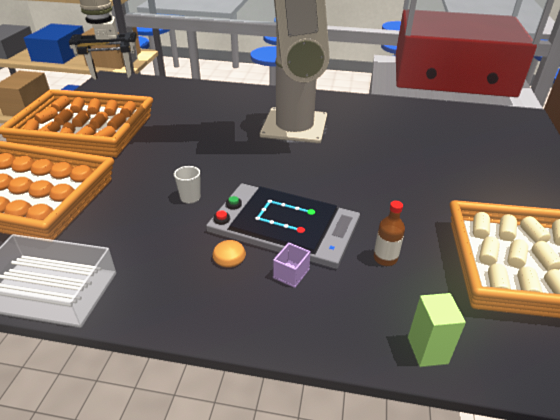

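The top view shows the green dot at about (248,235), the red dot at (253,204), the green key at (331,233), the red key at (335,207), and the console turned a few degrees. The scene view agrees with this. Next I'll measure the positions.

```bash
cat > h.py <<'E'
import numpy as np,cv2
def ray(c,p,z):
    K,T=c["K"],c["T"]; d=T[:3,:3]@np.linalg.solve(K,[p[0],p[1],1.]); o=T[:3,3]
    return (o+d*(z-o[2])/d[2])
def proj(c,P):
    T=np.linalg.inv(c["T"]);q=T[:3,:3]@np.asarray(P)+T[:3,3];q=c["K"]@q;return q[:2]/q[2]
def blobs(c,lo,hi,roi,amin=8):
    h=cv2.cvtColor(c["img"],cv2.COLOR_RGB2HSV);m=cv2.inRange(h,np.array(lo),np.array(hi))
    z=np.zeros_like(m);x0,y0,x1,y1=roi;z[y0:y1,x0:x1]=m[y0:y1,x0:x1]
    n,l,s,ce=cv2.connectedComponentsWithStats(z)
    return [(ce[i].round(1),int(s[i,4])) for i in range(1,n) if s[i,4]>=amin]
E
python3 - <<'E'
from plant import *
from h import *
R={"top":(195,170,355,280),"scene":(205,185,362,262)}
for n in R:
    c=read_camera(n)
    for nm,lo,hi in(("green",(50,120,60),(75,255,255)),("red",(0,150,100),(6,255,255)),("red2",(172,150,100),(180,255,255)),("line",(80,60,120),(100,255,255)),("white",(0,0,215),(180,40,255))):
        for p,a in blobs(c,lo,hi,R[n],4): print(n,nm,p,a,ray(c,p,.040).round(4))
    x0,y0,x1,y1=R[n];cv2.imwrite(f"pics/{n}crop.png",cv2.resize(c["img"][y0:y1,x0:x1,::-1],None,fx=5,fy=5,interpolation=cv2.INTER_NEAREST)[:600,:800])
E
```

```text
top green [330.7 233.1] 86 [ 0.5441 -0.0838  0.04  ]
top green [247.4 234.1] 56 [0.5477 0.1308 0.04  ]
top red [253.  203.8] 37 [0.6261 0.1148 0.04  ]
top red [335.2 206.2] 93 [ 0.6135 -0.0983  0.04  ]
top line [261.8 205.3] 29 [0.6215 0.092  0.04  ]
top line [276.1 207.9] 37 [0.6136 0.0551 0.04  ]
top line [294.3 215.2] 74 [0.5932 0.0084 0.04  ]
top line [294.8 234.7] 37 [0.5427 0.0087 0.04  ]
top line [255.9 235.6] 30 [0.5432 0.109  0.04  ]
top line [269.9 238.2] 37 [0.5355 0.0731 0.04  ]
top line [285.7 241.1] 38 [0.5269 0.0326 0.04  ]
top white [255.6 170.9] 27 [0.713  0.1063 0.04  ]
top white [268.5 206.5] 8 [0.6178 0.0747 0.04  ]
top white [283.5 209.2] 10 [0.6096 0.036  0.04  ]
top white [298.6 212.2] 9 [ 0.6007 -0.0029  0.04  ]
top white [296. 227.] 11 [0.5624 0.005  0.04  ]
top white [262.6 236.9] 11 [0.5394 0.0918 0.04  ]
top white [277.6 239.7] 9 [0.5311 0.0534 0.04  ]
top white [293.1 242.1] 8 [0.5238 0.0137 0.04  ]
scene green [233.3 199.9] 61 [ 0.5355 -0.0833  0.04  ]
scene green [310.9 211.5] 44 [0.5447 0.1324 0.04  ]
scene red [221.  214.8] 85 [ 0.605 -0.098  0.04 ]
scene red [300.6 229.3] 30 [0.6221 0.1162 0.04  ]
scene red2 [300.5 231.8] 8 [0.6318 0.1174 0.04  ]
scene line [275.9 202.4] 27 [0.5237 0.0334 0.04  ]
scene line [266.4 204.9] 23 [0.5397 0.0103 0.04  ]
scene line [289.6 206. ] 28 [0.5322 0.0727 0.04  ]
scene line [302.8 209.4] 23 [0.5399 0.1099 0.04  ]
scene line [262.5 216.9] 53 [0.5922 0.0108 0.04  ]
scene line [278.4 223.5] 31 [0.6106 0.0567 0.04  ]
scene line [292.1 227.2] 24 [0.6182 0.0937 0.04  ]
scene white [269.5 200.8] 10 [0.52   0.0148 0.04  ]
scene white [282.9 204.1] 8 [0.5274 0.0535 0.04  ]
scene white [296.7 207.6] 7 [0.5354 0.0926 0.04  ]
scene white [263.7 208.9] 9 [0.5583 0.0068 0.04  ]
scene white [257.5 217.5] 8 [ 0.5972 -0.0015  0.04  ]
scene white [271.5 221.5] 8 [0.6061 0.0377 0.04  ]
scene white [285.6 225.3] 9 [0.614  0.0761 0.04  ]
```

View pics/topcrop.png

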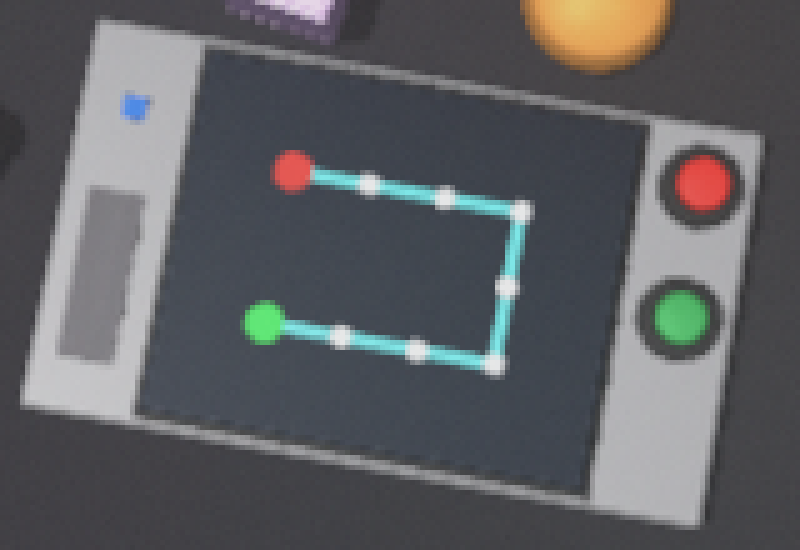

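```bash
cat > fit.py <<'E'
from h import *
from scipy.optimize import least_squares
M=np.array([[-40,60],[-40,20],[-40,-20],[-40,-60],[0,-60],[40,-60],[40,-20],[40,20],[40,60]])/1e3
top=[(247.4,234.1),(262.6,236.9),(277.6,239.7),(293.1,242.1),(296,227),(298.6,212.2),(283.5,209.2),(268.5,206.5),(253,203.8)]
sc=[(310.9,211.5),(296.7,207.6),(282.9,204.1),(269.5,200.8),(263.7,208.9),(257.5,217.5),(271.5,221.5),(285.6,225.3),(300.5,229.8)]
def fit(P):
    def f(v):
        c,s=np.cos(v[2]),np.sin(v[2]);return (M@np.array([[c,s],[-s,c]])+v[:2]-P).ravel()
    r=least_squares(f,[.57,.06,-.2]);return r.x,np.sqrt((r.fun**2).mean())
E
python3 - <<'E'
from plant import *
from fit import *
ct=read_camera("top");cs=read_camera("scene")
for c,p in((ct,top),(cs,sc)):
    P=np.array([ray(c,q,.04)[:2] for q in p]);x,e=fit(P);print(x.round(4),np.degrees(x[2]).round(2),"rms",e.round(4))
def tri(a,b):
    A=[];B=[]
    for c,p in((ct,a),(cs,b)):
        d=c["T"][:3,:3]@np.linalg.solve(c["K"],[*p,1.]);d/=np.linalg.norm(d);Q=np.eye(3)-np.outer(d,d);A.append(Q);B.append(Q@c["T"][:3,3])
    return np.linalg.solve(sum(A),sum(B))
print("gkey",tri((330.7,233.1),(233.3,199.9)),"rkey",tri((335.2,206.2),(221,214.8)))
for i,(a,b) in enumerate(zip(top,sc)):print(i+1,tri(a,b).round(4))
E
```

```text
[ 0.5746  0.064  -0.2086] -11.95 rms 0.0004
[ 0.5711  0.0653 -0.21  ] -12.03 rms 0.0005
gkey [ 0.54354922 -0.08198907  0.04622007] rkey [ 0.61251362 -0.09647245  0.0463254 ]
1 [0.5475 0.1316 0.042 ]
2 [0.5391 0.0924 0.0428]
3 [0.5309 0.0537 0.0426]
4 [0.5235 0.0146 0.0426]
5 [0.562  0.0063 0.0428]
6 [ 0.6002 -0.0018  0.0424]
7 [0.6091 0.0371 0.0424]
8 [0.6173 0.0756 0.0426]
9 [0.6258 0.1156 0.0413]
```

```bash
python3 -m creep '[[[0,0,0],[0,0,6.46]],[[0,0,0],[0,0,6.46]],[[0,0,0],[0,0,6.46]],[[0,0,0],[0,0,6.46]],[[0.3,-0.9,0],[0,0,6.46]],[[0.6,-1.8,0],[0,0,0]],[[0.94,-2.87,0],[0,0,0]],[[0.94,-2.87,0],[0,0,0]],[[0.94,-2.87,0],[0,0,0]],[[0.94,-2.87,0],[0,0,0]],[[0.94,-2.87,0],[0,0,0]],[[0.94,-2.87,0],[0,0,0]]]' 0 10; python3 -c "
from plant import *;s=read_state();print(s)"
```

```text
t: 1.3
tool_pos: [0.3132, -0.3795, 0.4048]
orientation: [3.124, -0.328, 0.0]
force: [1.3, -0.5, -0.4]
opening: 0.0177
{'t': 1.3, 'q': array([-9.85045636e-01, -1.65420798e-01,  1.78051942e+00,  6.14409042e-05,
        1.52623938e+00,  7.94953095e-01]), 'dq': array([ 0.65050085, -0.37854691,  0.33882979,  0.00255887,  0.03560752,
        0.64494548]), 'joint_torque': array([-5.13054326e+00, -3.85863626e+01, -4.99857223e+01, -1.08563444e-01,
        3.25833110e-02, -1.43075690e+00]), 'tool_pos': array([ 0.31322659, -0.37950363,  0.40475605]), 'orientation': array([ 3.12426473e+00, -3.28003287e-01,  3.29050911e-04]), 'force': array([ 1.27520996, -0.45169157, -0.41337699]), 'wrist_torque': array([ 0.04975196, -0.03182244,  0.03557537]), 'opening': 0.017685581818027887}
```

```bash
python3 -m creep '[[[1,-3.06,0],[0,0,0]],[[1,-3.06,0],[0,0,0]],[[1,-3.06,0],[0,0,0]],[[1,-3.06,0],[0,0,0]],[[1,-3.06,0],[0,0,0]],[[1,-3.06,0],[0,0,0]],[[1,-3.06,0],[0,0,0]],[[1,-3.06,0],[0,0,0]],[[1,-3.06,0],[0,0,0]],[[1,-3.06,0],[0,0,0]],[[1,-3.06,0],[0,0,0]],[[1,-3.06,0],[0,0,0]]]'; python3 -m creep '[[[1,-3.06,0],[0,0,0]],[[1,-3.06,0],[0,0,0]],[[0.9,-2.8,0],[0,0,0]],[[0.6,-1.8,0],[0,0,0]],[[0.3,-1,0],[0,0,0]],[[0,0,0],[0,0,0]],[[0,0,0],[0,0,0]],[[0,0,0],[0,0,0]]]';  python3 - <<'E'
from plant import *
import cv2
s=read_state();print(s["tool_pos"],s["orientation"],s["force"],s["opening"])
c=read_camera("wrist");cv2.imwrite("pics/w1.png",c["img"][:,:,::-1]);print(c["K"],c["T"])
E
```

```text
t: 2.3
tool_pos: [0.5069, -0.0449, 0.4049]
orientation: [3.124, -0.327, 0.001]
force: [-0.1, -0.2, -0.1]
opening: 0.0006
t: 2.97
tool_pos: [0.5675, 0.0593, 0.4047]
orientation: [3.124, -0.329, -0.001]
force: [0.6, -0.2, -0.5]
opening: 0.0004
[0.56750771 0.05926468 0.40468986] [ 3.12382666e+00 -3.28679491e-01 -5.22353967e-04] [ 0.61231742 -0.1530228  -0.53731668] 0.0003537826565347229
[[347.37815587   0.         271.24106541]
 [  0.         347.37815587 212.55711713]
 [  0.           0.           1.        ]] [[-2.07398972e-01 -9.41497119e-01 -2.65647964e-01  6.41629673e-01]
 [-9.78256395e-01  1.99689861e-01  5.60212928e-02  4.33687904e-02]
 [ 3.03319041e-04  2.71490578e-01 -9.62441050e-01  3.84595908e-01]
 [ 0.00000000e+00  0.00000000e+00  0.00000000e+00  1.00000000e+00]]
```

View pics/w1.png

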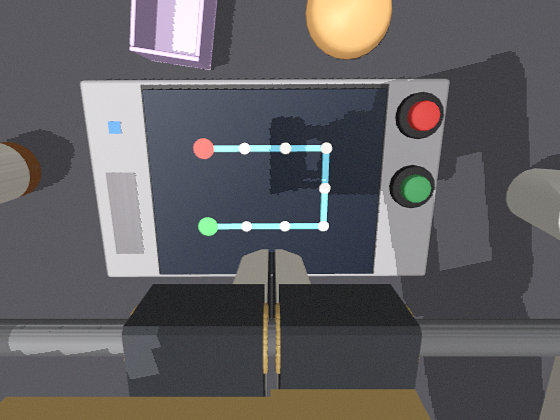

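The wrist picture shows all nine dots: green (208,227), red (203,148), corners (323,226) and (327,148). It also shows the green key at (417,189) and the closed fingertips at about (271,250).

```bash
cat > w.py <<'E'
from plant import *
from fit import *
from scipy.spatial.transform import Rotation as Ro
def run(key=False):
    c=read_camera("wrist");s=read_state();H=cv2.cvtColor(c["img"],cv2.COLOR_RGB2HSV)
    x,P=None,None
    Ri=(0,0,560,300)
    out={}
    for nm,lo,hi in(("green",(50,120,60),(75,255,255)),("red",(0,140,100),(6,255,255)),("white",(0,0,200),(180,45,255))):
        out[nm]=blobs(c,lo,hi,(145,88,385,275),6) if nm!="green" else blobs(c,lo,hi,(145,88,470,275),6)
    return c,s,out
E
python3 - <<'E'
from w import *
c,s,o=run()
for k in o:
    for p,a in o[k]:print(k,p,a,ray(c,p,.04).round(4))
tip=s["tool_pos"]+Ro.from_rotvec(s["orientation"]).as_matrix()@[0,0,.186];print("tip",tip.round(4),proj(c,tip))
print(Ro.from_rotvec(s["orientation"]).as_matrix().round(4))
g=[(417,189)];print("key@44",ray(c,g[0],.045))
E
```

```text
green [415.6 188.5] 586 [ 0.5409 -0.0848  0.04  ]
white [149.2 227.9] 990 [0.5568 0.1914 0.04  ]
white [243.8 148. ] 107 [0.6164 0.0759 0.04  ]
white [284.8 147.9] 101 [0.6082 0.0366 0.04  ]
white [325.9 147.9] 104 [ 0.5998 -0.0027  0.04  ]
white [324.3 188. ] 94 [0.5606 0.0055 0.04  ]
white [376.5 243.4] 672 [ 0.4903 -0.0385  0.04  ]
white [246.  225.9] 91 [0.5379 0.092  0.04  ]
white [284.4 225.7] 90 [0.5298 0.0529 0.04  ]
white [322.8 225.5] 86 [0.5217 0.0137 0.04  ]
tip [0.5675 0.059  0.2189] [271.02355196 266.42351029]
[[ 9.779e-01 -2.089e-01 -0.000e+00]
 [-2.089e-01 -9.779e-01 -3.000e-04]
 [ 0.000e+00  3.000e-04 -1.000e+00]]
key@44 [ 0.54158989 -0.08421311  0.045     ]
```

```bash
python3 -m creep '[[[-0.4,-0.8,1],[0,0,0]],[[-0.8,-1.5,2],[0,0,0]],[[-0.8,-1.5,2],[0,0,0]],[[-0.8,-1.4,2],[0,0,0]],[[-0.77,-1.4,2],[0,0,0]],[[0,0,2],[0,0,0]],[[0,0,2],[0,0,0]],[[0,0,1.5],[0,0,0]],[[0,0,0.9],[0,0,0]],[[0,0,0],[0,0,0]],[[0,0,0],[0,0,0]],[[0,0,0],[0,0,0]]]';  python3 - <<'E'
from w import *
c,s,o=run();print(s["tool_pos"],s["orientation"],s["force"],s["opening"])
cv2.imwrite("pics/w2.png",c["img"][:,:,::-1])
for k in o:
    for p,a in o[k]:print(k,p,a,ray(c,p,.04).round(4))
tip=s["tool_pos"]+Ro.from_rotvec(s["orientation"]).as_matrix()@[0,0,.186];print("tip",tip.round(4),proj(c,tip))
E
```

```text
t: 4.07
tool_pos: [0.5471, 0.1322, 0.2519]
orientation: [-3.124, 0.328, -0.003]
force: [-1.0, -0.4, 0.9]
opening: 0.0006
[0.54723414 0.132224   0.25220375] [-3.12381453  0.32801288 -0.00352463] [ 0.37747356  1.22874014 -0.01077131] 0.00037243102941394404
green [273.4 244.4] 463 [0.5494 0.1304 0.04  ]
white [160.2 181.7] 4242 [0.5991 0.1847 0.04  ]
white [348.7 108.3] 374 [0.6163 0.0756 0.04  ]
white [291.8 106.5] 8 [0.6234 0.1049 0.04  ]
white [341.1 249.8] 258 [0.5378 0.0919 0.04  ]
tip [0.5477 0.1323 0.0662] [270.75684181 266.24192413]
```

View pics/w2.png

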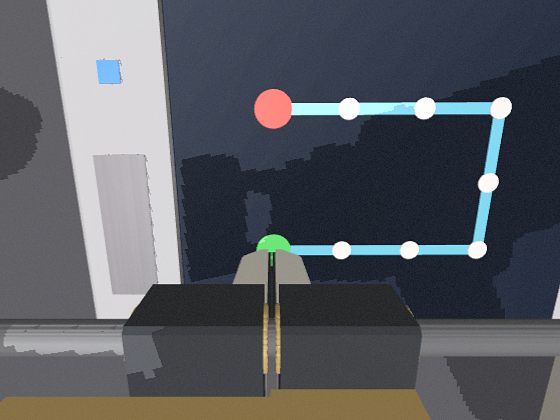

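```bash
python3 -m creep '[[[-0.05,0.05,0.8],[0,0,0]],[[-0.05,0.05,0.6],[0,0,0]],[[0,0,0.4],[0,0,0]],[[0,0,0.1],[0,0,0]],[[0,0,0],[0,0,0]],[[0,0,0],[0,0,0]],[[0,0,0],[0,0,0]],[[0,0,0],[0,0,0]]]'; cat > st.py <<'E'
from plant import *
import numpy as np
from scipy.spatial.transform import Rotation as Ro
s=read_state();Rm=Ro.from_rotvec(s["orientation"]).as_matrix();tip=s["tool_pos"]+Rm@[0,0,.186]
C=np.array([.573,.0642]);a=np.radians(-12);ex=np.array([np.cos(a),np.sin(a)]);ey=np.array([-np.sin(a),np.cos(a)]);d=tip[:2]-C
dt=s["tool_pos"][:2]-C
print("t %.2f"%s["t"],"tip console mm",(1e3*np.array([d@ex,d@ey])).round(1),"tcp",(1e3*np.array([dt@ex,dt@ey])).round(1),"z",(1e3*tip[2]).round(1),"F",s["force"].round(1),"yaw %.2f"%np.degrees(np.arctan2(Rm[1,0],Rm[0,0])), "tilt",Rm[:2,2].round(4),"dq",np.abs(s["dq"]).max().round(3))
E
python3 st.py
```

```text
t: 4.78
tool_pos: [0.5456, 0.1315, 0.2321]
orientation: [-3.124, 0.328, -0.001]
force: [0.1, -0.0, 0.2]
opening: 0.0006
t 4.78 tip console mm [-40.7  60.2] tcp [-40.8  60.1] z 46.1 F [ 0.1 -0.   0.2] yaw -11.97 tilt [0.0005 0.0001] dq 0.002
```

```bash
python3 -m creep '[[[0.06,0,0.3],[0,0,0]],[[0,0,0.2],[0,0,0]],[[0,0,0.15],[0,0,0]],[[0,0,0.1],[0,0,0]],[[0,0,0.1],[0,0,0]],[[0,0,0],[0,0,0]],[[0,0,0],[0,0,0]],[[0,0,0],[0,0,0]]]'; python3 st.py
```

```text
t: 5.45
tool_pos: [0.5461, 0.1313, 0.2236]
orientation: [-3.124, 0.328, -0.001]
force: [-1.1, -0.1, 5.0]
opening: 0.0008
t 5.45 tip console mm [-40.2  60.1] tcp [-40.2  60.1] z 37.6 F [-1.1 -0.1  5. ] yaw -11.97 tilt [0.0004 0.    ] dq 0.002
```

```bash
python3 -m creep '[[[0,0.2,0],[0,0,0]],[[0,0.4,0],[0,0,0]],[[0,0.4,0],[0,0,0]],[[0,0.4,0],[0,0,0]],[[0,0.4,0],[0,0,0]],[[0,0.4,0],[0,0,0]],[[0,0.4,0],[0,0,0]],[[0,0.4,0],[0,0,0]],[[0,0.4,0],[0,0,0]],[[0,0.4,0],[0,0,0]],[[0,0.2,0],[0,0,0]]]'; python3 st.py
```

```text
t: 6.37
tool_pos: [0.5376, 0.0916, 0.2233]
orientation: [-3.124, 0.328, -0.0]
force: [0.1, 4.1, 4.6]
opening: 0.0008
t 6.37 tip console mm [-40.3  19.5] tcp [-40.3  19.5] z 37.3 F [0.1 4.1 4.6] yaw -11.99 tilt [0.     0.0001] dq 0.038
```

```bash
python3 -m creep '[[[0,0.2,0],[0,0,0]],[[0,0.4,0],[0,0,0]],[[0,0.4,0],[0,0,0]],[[0,0.4,0],[0,0,0]],[[0,0.4,0],[0,0,0]],[[0,0.4,0],[0,0,0]],[[0,0.4,0],[0,0,0]],[[0,0.4,0],[0,0,0]],[[0,0.4,0],[0,0,0]],[[0,0.4,0],[0,0,0]],[[0,0.2,0],[0,0,0]]]'; python3 st.py;  python3 - <<'E'
from w import *
c,s,o=run()
cv2.imwrite("pics/w3.png",c["img"][:,:,::-1])
for k in o:
    for p,a in o[k]:print(k,p,a,ray(c,p,.037).round(4))
E
```

```text
t: 7.28
tool_pos: [0.5293, 0.0525, 0.2232]
orientation: [-3.124, 0.328, 0.0]
force: [0.3, 4.2, 5.2]
opening: 0.0002
t 7.28 tip console mm [-40.4 -20.5] tcp [-40.4 -20.5] z 37.2 F [0.3 4.2 5.2] yaw -11.99 tilt [-0.0001  0.0001] dq 0.04
white [357.  103.9] 500 [ 0.5999 -0.0026  0.037 ]
white [183.9 104.2] 607 [0.6162 0.0748 0.037 ]
white [269.3 104.2] 507 [0.6081 0.0366 0.037 ]
white [205. 110.] 21 [0.6117 0.066  0.037 ]
white [224.5 110. ] 6 [0.6099 0.0573 0.037 ]
white [351.9 189.8] 400 [0.5607 0.0055 0.037 ]
white [193.  265.8] 319 [0.5379 0.0921 0.037 ]
white [347.3 265.3] 327 [0.5216 0.0137 0.037 ]
```

View pics/w3.png

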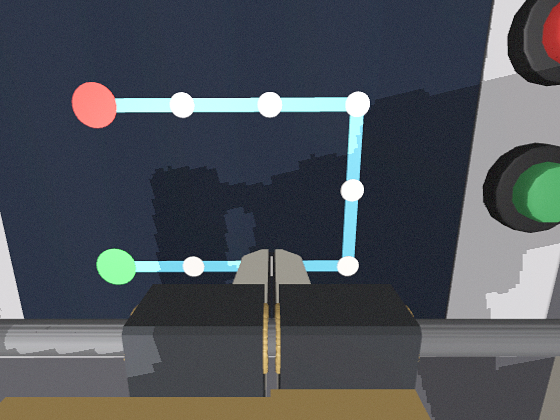

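The wrist picture shows the fingers on the near leg. The line is at row 266, which matches the tip's projection, and the dots haven't moved, so the console hasn't shifted. I'll carry on to the corner.

```bash
python3 -m creep '[[[0.02,0.2,0],[0,0,0]],[[0.02,0.4,0],[0,0,0]],[[0,0.4,0],[0,0,0]],[[0,0.4,0],[0,0,0]],[[0,0.4,0],[0,0,0]],[[0,0.4,0],[0,0,0]],[[0,0.4,0],[0,0,0]],[[0,0.4,0],[0,0,0]],[[0,0.4,0],[0,0,0]],[[0,0.4,0],[0,0,0]],[[0,0.1,0],[0,0,0]],[[0,0,0],[0,0,0]]]'; python3 st.py
```

```text
t: 8.33
tool_pos: [0.5215, 0.0142, 0.2232]
orientation: [3.124, -0.328, -0.0]
force: [0.5, 1.6, 5.5]
opening: 0.0001
t 8.33 tip console mm [-40.  -59.7] tcp [-40.  -59.6] z 37.2 F [0.5 1.6 5.5] yaw -12.00 tilt [-0.0003 -0.0002] dq 0.005
```

```bash
python3 -m creep '[[[0.2,0.03,0],[0,0,0]],[[0.4,0,0],[0,0,0]],[[0.4,0,0],[0,0,0]],[[0.4,0,0],[0,0,0]],[[0.4,0,0],[0,0,0]],[[0.4,0,0],[0,0,0]],[[0.4,0,0],[0,0,0]],[[0.4,0,0],[0,0,0]],[[0.4,0,0],[0,0,0]],[[0.4,0,0],[0,0,0]],[[0.2,0,0],[0,0,0]]]'; python3 st.py
```

```text
t: 9.25
tool_pos: [0.5597, 0.0055, 0.2223]
orientation: [3.123, -0.328, -0.007]
force: [-5.3, 1.0, 6.4]
opening: 0.0005
t 9.25 tip console mm [ -1.6 -60.4] tcp [ -0.8 -60.1] z 36.3 F [-5.3  1.   6.4] yaw -11.99 tilt [-0.0044 -0.0006] dq 0.062
```

```bash
python3 -m creep '[[[0.2,0,-0.03],[0,0,0]],[[0.4,0,-0.03],[0,0,0]],[[0.4,0,0],[0,0,0]],[[0.4,0,0],[0,0,0]],[[0.4,0,0],[0,0,0]],[[0.4,0,0],[0,0,0]],[[0.4,0,0],[0,0,0]],[[0.4,0,0],[0,0,0]],[[0.4,0,0],[0,0,0]],[[0.4,0,0],[0,0,0]],[[0.2,0,0],[0,0,0]],[[0,0,0],[0,0,0]]]'; python3 st.py
```

```text
t: 10.25
tool_pos: [0.599, -0.0028, 0.2229]
orientation: [3.123, -0.328, -0.006]
force: [-3.0, 0.8, 5.5]
opening: 0.0004
t 10.25 tip console mm [ 38.7 -60.4] tcp [ 39.4 -60.2] z 36.9 F [-3.   0.8  5.5] yaw -11.99 tilt [-0.0038 -0.0007] dq 0.007
```

```bash
python3 -m creep '[[[0.1,0,0],[0,0,0]],[[0,-0.2,0],[0,0,0]],[[0,-0.4,0],[0,0,0]],[[0,-0.4,0],[0,0,0]],[[0,-0.4,0],[0,0,0]],[[0,-0.4,0],[0,0,0]],[[0,-0.4,0],[0,0,0]],[[0,-0.4,0],[0,0,0]],[[0,-0.4,0],[0,0,0]],[[0,-0.4,0],[0,0,0]],[[0,-0.4,0],[0,0,0]],[[0,-0.2,0],[0,0,0]]]'; python3 st.py
```

```text
t: 11.25
tool_pos: [0.6093, 0.0375, 0.2238]
orientation: [-3.125, 0.327, 0.0]
force: [-1.0, -3.9, 4.2]
opening: 0.0007
t 11.25 tip console mm [ 41.  -18.6] tcp [ 41.  -18.6] z 37.8 F [-1.  -3.9  4.2] yaw -11.95 tilt [-0.0001  0.    ] dq 0.036
```

```bash
python3 -m creep '[[[-0.04,-0.2,0.02],[0,0,0]],[[-0.04,-0.4,0.02],[0,0,0]],[[0,-0.4,0],[0,0,0]],[[0,-0.4,0],[0,0,0]],[[0,-0.4,0],[0,0,0]],[[0,-0.4,0],[0,0,0]],[[0,-0.4,0],[0,0,0]],[[0,-0.4,0],[0,0,0]],[[0,-0.4,0],[0,0,0]],[[0,-0.4,0],[0,0,0]],[[0,-0.2,0],[0,0,0]]]'; python3 st.py;  python3 - <<'E'
from w import *
c,s,o=run()
cv2.imwrite("pics/w4.png",c["img"][:,:,::-1])
E
```

```text
t: 12.17
tool_pos: [0.6168, 0.0768, 0.2234]
orientation: [-3.124, 0.327, 0.0]
force: [-0.7, -4.0, 4.9]
opening: 0.0004
t 12.17 tip console mm [40.2 21.4] tcp [40.2 21.4] z 37.4 F [-0.7 -4.   4.9] yaw -11.96 tilt [-0.      0.0001] dq 0.033
```

View pics/w4.png

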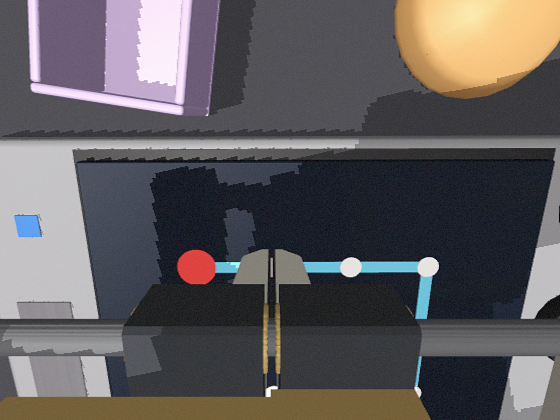

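The line is at row 267, still under the tip, and the red dot is at (196,267). One more leg to finish, then I'll lift.

```bash
python3 -m creep '[[[0,-0.2,0],[0,0,0]],[[0,-0.4,0],[0,0,0]],[[0,-0.4,0],[0,0,0]],[[0,-0.4,0],[0,0,0]],[[0,-0.4,0],[0,0,0]],[[0,-0.4,0],[0,0,0]],[[0,-0.4,0],[0,0,0]],[[0,-0.4,0],[0,0,0]],[[0,-0.4,0],[0,0,0]],[[0,-0.3,0],[0,0,0]],[[0,-0.1,0],[0,0,0]],[[0,0,0],[0,0,0]]]'; python3 st.py
```

```text
t: 13.22
tool_pos: [0.6246, 0.1139, 0.2235]
orientation: [-3.124, 0.327, -0.0]
force: [-0.5, -1.1, 4.7]
opening: 0.0005
t 13.22 tip console mm [40.2 59.4] tcp [40.2 59.3] z 37.5 F [-0.5 -1.1  4.7] yaw -11.95 tilt [0.0002 0.0005] dq 0.006
```

```bash
python3 -m creep '[[[0,-0.05,-0.1],[0,0,0]],[[0,0,-0.3],[0,0,0]],[[0,0,-0.8],[0,0,0]],[[0,0,-1.4],[0,0,0]],[[0,0,-1.4],[0,0,0]],[[-0.2,0.5,-1],[0,0,0]],[[-0.5,1.5,-0.2],[0,0,0]],[[-0.5,2.5,0],[0,0,0]],[[-0.5,2.5,0],[0,0,0]],[[-0.5,2.5,0],[0,0,0]],[[-0.5,2.5,0],[0,0,0]],[[-0.5,2.5,0],[0,0,0]]]';python3 -m creep '[[[-0.5,2.5,0],[0,0,0]],[[-0.3,2.2,0],[0,0,0]],[[0,1.2,0],[0,0,0]],[[0,0.6,0],[0,0,0]],[[0,0,0],[0,0,0]],[[0,0,0],[0,0,0]],[[0,0,0],[0,0,0]],[[0,0,0],[0,0,0]],[[0,0,0],[0,0,0]]]'; python3 st.py; python3 - <<'E'
from w import *
c,s,o=run()
cv2.imwrite("pics/w5.png",c["img"][:,:,::-1])
C=np.array([.573,.0642]);a=np.radians(-12);k=C-.15*np.array([-np.sin(a),np.cos(a)])
print(k,proj(c,[*k,.044]))
E
```

```text
t: 14.22
tool_pos: [0.5628, -0.0226, 0.2769]
orientation: [3.124, -0.327, 0.003]
force: [0.2, -0.6, -0.0]
opening: 0.0003
t: 14.97
tool_pos: [0.5422, -0.0824, 0.2753]
orientation: [-3.124, 0.326, 0.0]
force: [0.3, -0.1, 0.9]
opening: 0.0006
t 14.97 tip console mm [   0.4 -149.8] tcp [   0.4 -149.8] z 89.3 F [ 0.3 -0.1  0.9] yaw -11.90 tilt [-0.0002  0.0002] dq 0.006
[ 0.54181325 -0.08252214] [271.375874   237.38460495]
```

View pics/w5.png

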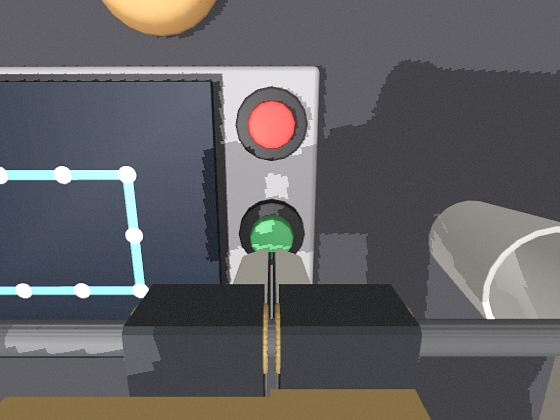

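The green key is centred under the fingers (column 271) and the red key is well clear at (271,124). I'll descend.

```bash
python3 -m creep '[[[0,0,0.5],[0,0,0]],[[0,0,1],[0,0,0]],[[0,0,1],[0,0,0]],[[0,0,0.8],[0,0,0]],[[0,0,0.5],[0,0,0]],[[0,0,0.2],[0,0,0]],[[0,0,0.1],[0,0,0]],[[0,0,0],[0,0,0]],[[0,0,0],[0,0,0]],[[0,0,0],[0,0,0]]]'; python3 st.py
```

```text
t: 15.85
tool_pos: [0.5422, -0.0834, 0.235]
orientation: [3.124, -0.328, 0.001]
force: [-2.1, 0.6, 1.9]
opening: 0.0007
t 15.85 tip console mm [   0.8 -150.8] tcp [   0.6 -150.8] z 49.0 F [-2.1  0.6  1.9] yaw -11.97 tilt [ 0.0008 -0.0002] dq 0.004
```

```bash
python3 -m creep '[[[0,0,0.1],[0,0,0]],[[0,0,0.1],[0,0,0]],[[0,0,0.1],[0,0,0]],[[0,0,0],[0,0,0]],[[0,0,0],[0,0,0]]]'; python3 st.py;python3 -m creep '[[[0,0,0.1],[0,0,0]],[[0,0,0.1],[0,0,0]],[[0,0,0.1],[0,0,0]],[[0,0,0],[0,0,0]],[[0,0,0],[0,0,0]]]'; python3 st.py
```

```text
t: 16.27
tool_pos: [0.5423, -0.0834, 0.2318]
orientation: [3.124, -0.328, 0.002]
force: [-0.8, 0.0, 3.4]
opening: 0.0001
t 16.27 tip console mm [   0.8 -150.8] tcp [   0.7 -150.8] z 45.8 F [-0.8  0.   3.4] yaw -11.97 tilt [ 0.001  -0.0003] dq 0.001
t: 16.68
tool_pos: [0.5425, -0.0834, 0.2302]
orientation: [3.124, -0.327, 0.002]
force: [-6.3, 1.3, 18.3]
opening: 0.0003
t 16.68 tip console mm [   1.1 -150.8] tcp [   0.8 -150.7] z 44.2 F [-6.3  1.3 18.3] yaw -11.97 tilt [ 0.0011 -0.0004] dq 0.001
```

The key top was at about 50 mm and it bottomed out at 44 mm, with the force rising to 18 N, so it was fully pressed. I'll lift clear.

```bash
python3 -m creep '[[[0,0,-0.2],[0,0,0]],[[0,0,-0.4],[0,0,0]],[[0,0,-0.8],[0,0,0]],[[0,0,-1.5],[0,0,0]],[[0,0,-2],[0,0,0]],[[0,0,-2],[0,0,0]],[[0,0,-2],[0,0,0]],[[0,0,-2],[0,0,0]],[[0,0,-1.5],[0,0,0]],[[0,0,-0.6],[0,0,0]],[[0,0,0],[0,0,0]],[[0,0,0],[0,0,0]]]'; python3 -m creep '[[[-1,0,-1],[0,0,0]],[[-1.5,0,-1.5],[0,0,0]],[[-1.5,0,-1.5],[0,0,0]],[[-1,0,-1],[0,0,0]],[[-0.5,0,-0.5],[0,0,0]],[[0,0,0],[0,0,0]],[[0,0,0],[0,0,0]],[[0,0,0],[0,0,0]]]'; python3 st.py; python3 - <<'E'
from plant import *
from fit import *
c=read_camera("scene");cv2.imwrite("pics/s9.png",c["img"][:,:,::-1])
for n,p in(("green",(50,120,60,75)),):print(blobs(c,(50,120,60),(75,255,255),(205,185,362,262),4),blobs(c,(0,0,215),(180,40,255),(205,185,362,262),4))
E
```

```text
t: 17.68
tool_pos: [0.5418, -0.0832, 0.3578]
orientation: [-3.124, 0.328, 0.001]
force: [1.1, -1.0, -0.6]
opening: 0.0004
t: 18.35
tool_pos: [0.4883, -0.0719, 0.412]
orientation: [-3.124, 0.328, 0.003]
force: [-1.0, 0.1, 0.1]
opening: 0.0007
t 18.35 tip console mm [ -54.9 -150.8] tcp [ -54.5 -150.8] z 226.0 F [-1.   0.1  0.1] yaw -11.98 tilt [-0.0018  0.0005] dq 0.008
[(array([233.4, 199.9]), 61), (array([310.9, 211.5]), 44)] [(array([269.5, 200.8]), 10), (array([282.7, 204.1]), 9), (array([296.7, 207.9]), 9), (array([263.7, 208.9]), 9), (array([257.4, 217.7]), 9), (array([271.4, 221.5]), 10), (array([285.5, 225.2]), 10)]
```

View pics/s9.png

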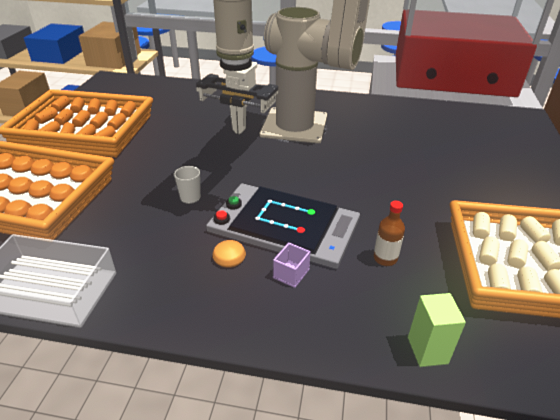

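The console dots and keys sit at the same pixels as before the test, to within 0.3 px. The bottle, cup, box and bun look unmoved, and the arm is clear of everything. I'll hand in the job.

```bash
python3 -c "
from plant import *;print(close_job())"
```

```text
the job is handed in; nothing more can be done
None
```

I ran the touch test in the order asked, and the job was handed in at about 18.4 s. No verdict came back.

- **Slide:** I slid the closed fingertips from the green dot through every white dot to the red dot. At each stop they were within about 1.5 mm of the line. The screen was 2.2 to 3.7 mm down, with 4 to 6.5 N of vertical force. The fingers only left the screen at the red dot.
- **Green key:** I pressed it once, straight down, until it stopped. The tips were at 44 mm and the force was 18 N. That is well above the key's 5 N, but far below the limits. I then lifted clear.
- **Surroundings:** In the last scene picture the dots and the green key were within 0.3 px of where they started. The bottle, cup, box and bun looked unmoved by eye, and I did not measure them. The red key was never approached.

**Checks that disagreed:**
- **Camera positions:** The top and scene cameras put the console 3.5 mm apart in x. I used the wrist camera's position, which lay between them and matched the line seen under the fingertips.
- **Key height:** The green key's top was at about 50 mm, not the roughly 44 to 46 mm the cameras suggested. I found this by touch while going down in small steps.

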